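Hook a ledge bracket into the empty slotted post and press it home

TASK

Two slotted posts stand on the repair bench, one already carrying a ledge bracket. Pick up the loose bracket, hook it into the slots of the empty post - its slotted strip may be set somewhat higher or lower than usual, so feel for the slots with a light touch - and press it firmly but not violently straight down until it snaps past the catches and is fully home like the other one. Then let go of it, and leave the other things on the bench where they are.

Things in the scene. Friction and masses are not known exactly. Their poses are not given: they have to be found in the camera images.
- bracket: The loose steel ledge bracket, 0.24 kg, standing on the bench just as it will hang. Origin: middle of the back plate's rear face, at its bottom edge; x runs from there out along the ledge, z up. Back plate: x 0 to 6 mm, 30 wide, 90 tall. Ledge: x 6 to 122, 80 wide, 4 thick, rims up to z 12. It must face the post squarely: its x along the post's x.
- rib (a point): The bracket's grip rib, on the ledge's centre line: 10 mm thick (bracket y -5 to 5), x 6 to 100, z 4 to 70 mm. Pinch it across its thickness from above; this point is a good middle of the pads, at bracket x 50, y 0, z 58. Axes as the bracket's.
- hooks (a point): Rear ends of the bracket's two hooks, halfway between them (bracket x -10.1, y 0, z 44 mm). Both 7 mm wide: a neck 8 mm tall (z 22 to 30 and 72 to 80) from the back plate, then a lip (x -10.1 to -4.6) hanging 14 mm below the neck, so they span z 8 to 30 and 58 to 80. At z 45 a lug 6 mm across sits on either edge of the back plate (y +-18).
- post: The empty post, fixed: dark foot 110 x 110 x 12 mm, grey channel 64 wide, 170 tall, open 30 mm deep behind the slots. Origin: centre of the foot's underside; x points out of the slotted face, z up. Its aluminium strip, with slots, rollers and pin, is 64 wide, 3 thick, front face at x 20 mm, and is clamped anywhere from 12 mm below to 12 mm above mid setting: not reported, to be felt.
- slots (a point): Where the point midway between the two slots is at the strip's MID setting (post x 20, y 0, z 135 mm); moves with the post, not with the strip. Slots 11 mm wide, 26 tall, bottoms at z 97 and 147. Hooks are centred on the slots with the bracket's origin at z 91 (2 mm to spare each way and sideways). Blocked hooks stop it at post x 30; with hooks in it reaches x 20.
- home (a point): Where the fully home bracket's origin is at the strip's MID setting (post x 20, y 0, z 75 mm): 16 mm below where the hooks go in, necks on the slot bottoms. From 10 to 5 mm above home, two spring rollers on the strip (7 mm across, 50.5 mm above this point, at y +-22) resist the lugs: about 15 N down gets past, then it snaps home. Over 60 N of the bracket on the strip damages it.
- seat_pin (a joint): Brass pin 6 mm across on the strip, under where the back plate comes down: its travel in m, 0 when free, about 0.006 when the bracket is fully home; it starts to move 6 mm above the home position; spring of about 1.5 N.
- full_post: The other post, fixed, of the same build at the mid setting, with its own bracket fully home; not to be worked on. Origin and axes as for the empty post.
- screwdriver: Bystander, loose: screwdriver with a grey handle, lying on its side. Origin: on the bench, under about its middle.
- solder_reel: Bystander, loose: small black flanged reel, 60 mm across, 30 mm tall. Origin: centre of its underside.
- spray_can: Bystander, loose: white can with a grey band, 52 mm across, 120 mm tall. Origin: centre of its underside.
- flux_bottle: Bystander, loose: small white bottle, 36 mm across, 75 mm tall. Origin: centre of its underside.
- screw_dish: Bystander, loose: shallow round metal dish, 56 mm across, 25 mm tall. Origin: centre of its underside.
- tape_reel: Bystander, loose: flat metal reel, 130 mm across, 12 mm thick. Origin: centre of its underside.
- meter: Bystander, loose: black hand-held test meter lying on its back, 130 x 70 x 34 mm. Origin: centre of its underside.
Not all that is in view belongs to the job. Leave any green look-alike of the post alone.

How it is judged:
On the way, in this order (a step that is already met when the one before it is completed fails the run):
1. the bracket is lifted off the bench (height (world z) of bracket above 0.03 m), for 0.2 s.
2. the hooks are in the empty post's slots, the back plate against the strip (x of bracket in the frame of post between 0.017 and 0.0235 m and y of bracket in the frame of post between -0.004 and 0.004 m), for 0.1 s.
3. the bracket is pressed down past the catches, fully home (all of step 2 and value of joint seat_pin above 0.0045 m), for 0.2 s.
At the end, for the whole second after the job is handed in: The bracket hangs on the empty post, both hooks in its slots: back plate within 3.5 mm of the strip's face and within 4 mm of its centre line, upright and square within 0.08 rad, pressed home so that the seat pin reads over 4.5 mm (origin 58 to 92 mm above the bench), at rest and released (all of step 3 and z of bracket in the frame of post between 0.058 and 0.092 m and angle between bracket's own z axis and vertical below 0.08 rad and angle between the x axis of bracket and the x axis of post, either way round below 0.08 rad and linear speed of bracket below 0.02 m/s); the robot touches nothing.
It fails at once if the bracket bears on the empty post or its strip with more than 60 N (contact force between bracket and post above 60 N).
It fails at once if another loose thing on the bench is moved by more than 30 mm (distance of any of screwdriver, solder_reel, spray_can, flux_bottle, screw_dish, tape_reel, meter from where it was at the start of the episode above 0.03 m).
It also fails if it takes over 67 s, if anything falls off the work surface, if the arm or the gripper's body presses on something with over 40 N, if the wrist force passes 120 N, or if a joint passes its speed limit or range.

ROBOT

A 7-joint arm with a two-finger parallel gripper is mounted at the origin on the work surface. World frame = base frame: x ahead of the robot, y to its left, z up, the work surface at z = 0. Lengths are in m, angles in rad, forces in N, time in s.
With the tool pointing down it reaches from about 0.4 to 0.75 m from the base axis. Payload 19.5 kg.
Tool frame: the origin (TCP) lies on the centre line of the jaws, within the pads' length; the fingertips stand env.tips_ahead ahead of it and the grasp point (between the pads) lies 3 mm ahead of it (env.tips_ahead is the distance from the TCP to the fingertips, in m); z points along the fingers, x is the direction in which the jaws open and shut, and the axes are right-handed (so a half turn about z gives the same grasp; the last joint's range is limited). The gripper opens to 85 mm and grips with 20 to 120 N. Pads are 22 mm wide; open, the fingers measure 114 mm over their backs; the gripper's body (76 mm by 85 mm) begins 54 mm behind the grasp point. The pads swing forward as they close: fully open they stand 13 mm farther back than shut.
Start: joints at [1.303, 0.707, -0.028, 1.485, 0.022, 0.951, -0.075], TCP at [0.129, -0.56, 0.253] pointing down, gripper open.
Joint ranges: [-2.71, 2.71], [-0.32, 2.16], [-1.57, 1.52], [0, 2.45], [-1.46, 4.6], [0, 2.02], [-2.83, 2.83]. Speed limits (rad/s): [1.89, 1.89, 2.57, 2.57, 3.01, 3.01, 3.01].

INTERFACE

Orientations are given as a 3x3 rotation matrix whose columns are the frame's x, y, z axes.
In Python, from station import env gives the robot as it stands.
- The arm moves only by the tool play_rows, never from a script. Its argument "series" is a list that holds one entry, the list of rows, each a list of 7 numbers: the turn, a rotation vector about the tool's x, y, z in rad, then the shift along the tool's x, y, z in m, then the closure, from 0 (fully open) to 1 (shut). A call has 1 to 5 rows; each row is the pose to reach, as a shift and turn from the pose commanded when the call began, along the tool's axes at that moment; what a row does not reach only later rows make up. A row lasts 1/12 s, in which the tool goes at most 41.7 mm and 7.16 degrees, less where a joint would pass 70% of its speed; a pose out of reach is approached as far as the arm can. A call with a gripper value outside its range is refused whole. The fingers move at their own pace and stop on an object; "grip_force" is the grip in N (left out, the last holds). Time passes only in rows, so rows that repeat a pose let the fingers close. It gives the time, the measured TCP pose, the force and the opening at its end, in the units of the state.
- env.get_obs(): the state, without advancing time (a new reading comes with each control period).
- env.camera(name): name is "side" or "top" or "wrist"; returns (picture, depth): 384x512x3 uint8, red, green, blue; 384x512 float32, m along the optical axis (not along the pixel's ray), 0 where there is no reading.
- env.camera_info(name): a dict with "vfov" (degrees; the focal length in pixels is half the picture's height over the tangent of half this angle, whatever the lens; pixels are square), "cx", "cy" (the principal point, pixels), "origin" and "orientation" of the camera in the world; the wrist camera has in their place "mount" (4x4, takes a point from camera to tool coordinates, whose origin is the TCP and whose axes are the tool frame's). Camera axes: x right, y down, z forward; pixel columns grow to the right and rows downward; lengths in m; the calibration is good to about 2 mm. A picture is of the moment at which its call begins: read the wrist's pose just before it. camera_info takes no time and is no camera call.
- env.job_done(): hands the job in, once; it reports no verdict.
The state is a dict: "time": time; "joints": joint angles; "joint_velocities": joint speeds; "joint_torque": joint torques, N m; "position": TCP position; "ee_rot": TCP orientation; "force": force on the tool from outside, world axes, zero at the start; "torque": the same for the moment, N m; "grip_width": opening from 0.0 (shut) to 1.0 (fully open).
Only numpy, scipy, OpenCV 4.12 (cv2) and the standard library are available. Lean on these libraries where they do the work, as an engineer would, in place of code of your own. Each camera call takes 0.05 s, during which the arm holds its last target.

## Working session

There is one attempt and no reset: what is moved stays moved. The work goes in short steps, Python scripts to look and compute and a tool call to move; the robot and the scene stay as the last step left them, time stands still between calls to the robot, and variables do not carry over. Pictures are saved under pics/ and viewed, and the job is handed in when it is done.

Besides the shell and the picture viewer there is one more tool, called after ">>>" as name([rows], argument=value, ...), one row to a line, values as JSON. play_rows: Moves the arm, as the interface text tells. Its arguments: {"type":"object","properties":{"series":{"type":"array","items":{"type":"array","items":{"type":"array","items":{"type":"number"}}}},"grip_force":{"type":"number"}},"required":["series"]}

```bash
mkdir -p pics; ls; python3 - <<'E'
from station import env
import cv2,numpy as np
print(env.tips_ahead); o=env.get_obs(); print({k:np.round(v,4).tolist() for k,v in o.items()})
for n in ("side","top","wrist"):
    p,d=env.camera(n); cv2.imwrite(f"pics/{n}0.png",p[:,:,::-1]); np.save(f"pics/{n}0.npy",d)
    np.save(f"pics/{n}0rgb.npy",p)
    print(n,{k:np.round(v,4).tolist() for k,v in env.camera_info(n).items()})
E
```

```text
pics
0.022
{'time': 0.0, 'joints': [1.3033, 0.7071, -0.0276, 1.485, 0.022, 0.9509, -0.0755], 'joint_velocities': [0.0009, -0.0003, 0.0005, -0.0008, 0.0004, 0.0009, 0.0008], 'joint_torque': [0.0, -88.3196, 1.2346, -23.617, 0.0169, 0.0065, -0.0], 'position': [0.1287, -0.5602, 0.2528], 'ee_rot': [[0.2239, -0.9746, -0.0003], [-0.9746, -0.2239, 0.001], [-0.0011, 0.0, -1.0]], 'force': [0.3774, 0.429, 0.1179], 'torque': [-0.0155, 0.0095, 0.0485], 'grip_width': 0.9992}
side {'vfov': 44.0943, 'cx': 251.5058, 'cy': 197.6059, 'origin': [0.2674, 0.8005, 1.0127], 'orientation': [[-0.9592, -0.2015, 0.1985], [-0.2829, 0.6796, -0.6769], [0.0015, -0.7054, -0.7088]]}
top {'vfov': 45.2596, 'cx': 251.0167, 'cy': 188.9005, 'origin': [0.3021, -0.0548, 1.2269], 'orientation': [[0.0169, -0.9832, 0.1817], [-0.9998, -0.0183, -0.006], [0.0093, -0.1816, -0.9833]]}
wrist {'vfov': 62.5587, 'cx': 256.7418, 'cy': 190.8267, 'mount': [[1.0, 0.0002, -0.0006, -0.0001], [-0.0, 0.9459, 0.3244, -0.0837], [0.0006, -0.3244, 0.9459, -0.1207], [0.0, 0.0, 0.0, 1.0]]}
```

View pics/top0.png

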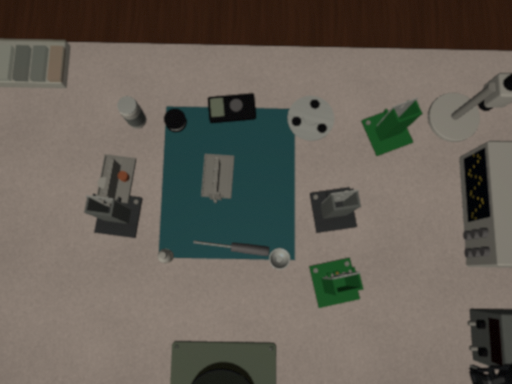

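View pics/side0.png

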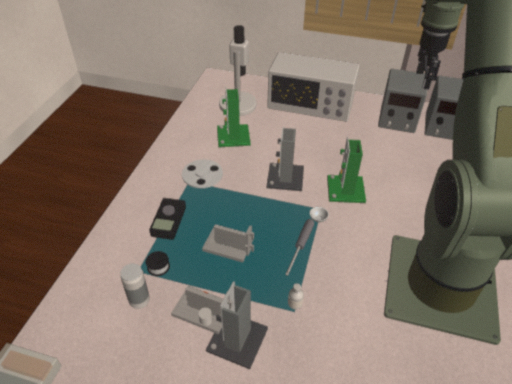

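View pics/wrist0.png

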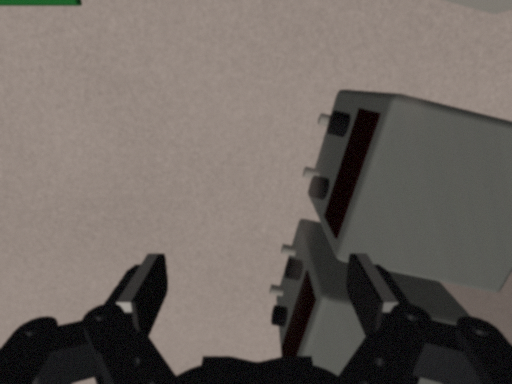

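The top view shows the loose bracket at (218,178), with its hooks end near (216,197). The full post is at (118,215). The empty grey post is at (335,208). The green look-alikes are at (387,130) and (335,282). Next I'll zoom in and take 3D points.

```bash
cat > h.py <<'E'
import numpy as np,cv2
from station import env
def cloud(n,d,info=None,pose=None):
    i=info or env.camera_info(n); f=192/np.tan(np.radians(i['vfov'])/2)
    v,u=np.mgrid[0:384,0:512]
    P=np.stack([(u-i['cx'])/f*d,(v-i['cy'])/f*d,d],-1)
    if n=='wrist':
        M=np.array(i['mount']); P=P@M[:3,:3].T+M[:3,3]
        R=np.array(pose['ee_rot']); return P@R.T+np.array(pose['position'])
    return P@np.array(i['orientation']).T+np.array(i['origin'])
E
python3 - <<'E'
from h import *
for n,c in (("top",(160,130,380,250)),("side",(190,120,340,300))):
    p=np.load(f"pics/{n}0rgb.npy")[:,:,::-1]
    x0,y0,x1,y1=c; q=cv2.resize(p[y0:y1,x0:x1],None,fx=3.3,fy=3.3,interpolation=cv2.INTER_CUBIC)
    q=np.clip(q.astype(float)*1.4,0,255); cv2.imwrite(f"pics/{n}z.png",q)
    C=cloud(n,np.load(f"pics/{n}0.npy"))
    np.save(f"pics/{n}C.npy",C)
C=np.load("pics/topC.npy")
for r in range(185,235,5): print(r,[tuple(np.round(C[r,c]*1000).astype(int)) for c in range(305,365,6)])
print()
for r in range(150,208,5): print(r,[tuple(np.round(C[r,c]*1000).astype(int)) for c in range(200,238,4)])
E
```

```text
185 [(np.int64(543), np.int64(-209), np.int64(-3)), (np.int64(542), np.int64(-225), np.int64(2)), (np.int64(542), np.int64(-241), np.int64(4)), (np.int64(544), np.int64(-258), np.int64(-4)), (np.int64(543), np.int64(-274), np.int64(3)), (np.int64(544), np.int64(-291), np.int64(-1)), (np.int64(544), np.int64(-307), np.int64(-1)), (np.int64(545), np.int64(-323), np.int64(0)), (np.int64(544), np.int64(-339), np.int64(3)), (np.int64(545), np.int64(-356), np.int64(-1))]
190 [(np.int64(528), np.int64(-208), np.int64(3)), (np.int64(529), np.int64(-225), np.int64(1)), (np.int64(529), np.int64(-241), np.int64(0)), (np.int64(527), np.int64(-256), np.int64(11)), (np.int64(527), np.int64(-272), np.int64(12)), (np.int64(528), np.int64(-288), np.int64(10)), (np.int64(529), np.int64(-304), np.int64(10)), (np.int64(527), np.int64(-319), np.int64(17)), (np.int64(499), np.int64(-299), np.int64(173)), (np.int64(531), np.int64(-355), np.int64(1))]
195 [(np.int64(515), np.int64(-209), np.int64(0)), (np.int64(513), np.int64(-223), np.int64(14)), (np.int64(512), np.int64(-238), np.int64(21)), (np.int64(513
[... 8440 characters left out ...]
 (np.int64(497), np.int64(-1), np.int64(3)), (np.int64(497), np.int64(-12), np.int64(0)), (np.int64(497), np.int64(-22), np.int64(2))]
205 [(np.int64(482), np.int64(74), np.int64(1)), (np.int64(482), np.int64(63), np.int64(1)), (np.int64(482), np.int64(52), np.int64(4)), (np.int64(482), np.int64(42), np.int64(3)), (np.int64(483), np.int64(31), np.int64(-2)), (np.int64(483), np.int64(20), np.int64(1)), (np.int64(483), np.int64(10), np.int64(1)), (np.int64(483), np.int64(-1), np.int64(4)), (np.int64(483), np.int64(-12), np.int64(3)), (np.int64(484), np.int64(-23), np.int64(3))][ WARN:0@1.052] global loadsave.cpp:1063 imwrite_ Unsupported depth image for selected encoder is fallbacked to CV_8U.
```

View pics/topz.png

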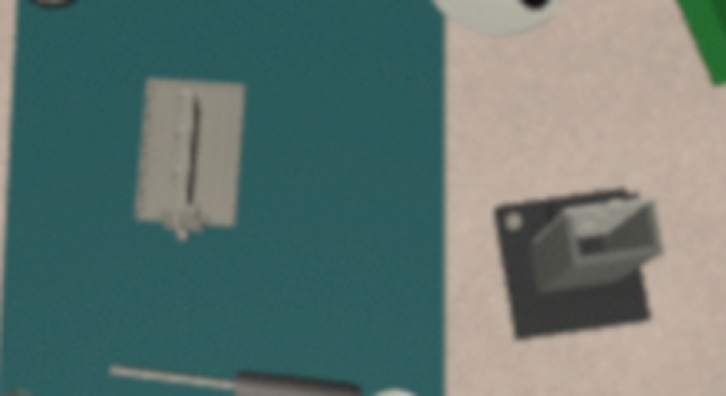

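View pics/sidez.png

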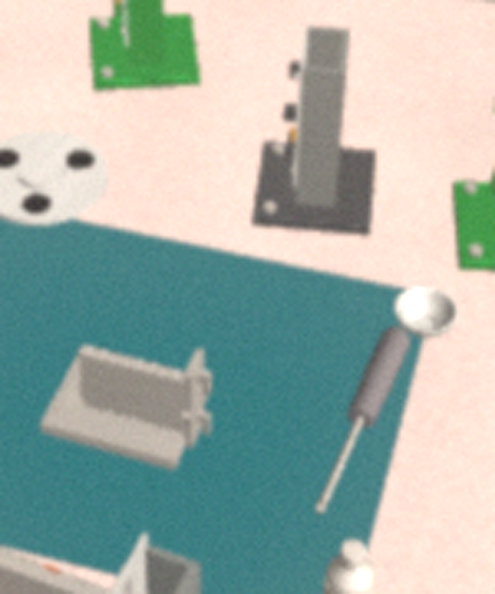

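The empty grey post is the one wanted, chosen by colour: dark foot, grey channel, no bracket. The alternatives are green, at top-view pixels (387,130) and (335,282), or already carry a bracket, at (118,215). The slotted face points to +x. I'll bring the wrist camera in front of it, looking back at the strip.

>>> play_rows([
  [[0,0,0.02,-0.013,-0.038,0,0],[0,0,0.04,-0.026,-0.076,0,0],[0,0,0.06,-0.039,-0.114,0,0],[0,0,0.08,-0.052,-0.152,0,0],[0,0,0.1,-0.065,-0.19,0,0]],
])

```text
time: 0.57
position: [0.3007, -0.4532, 0.2532]
ee_rot: [[0.124, -0.992, -0.0], [-0.992, -0.124, 0.0], [-0.0, 0.0, -1.0]]
force: [0.4, -1.2, 0.5]
grip_width: 1.001
```

>>> play_rows([
  [[0,0,0,-0.01,-0.039,0,0],[0,0,0,-0.02,-0.078,0,0],[0,0,0,-0.03,-0.117,0,0],[0,0,0,-0.04,-0.156,0,0],[0,0,0,-0.05,-0.195,0,0]],
])

```text
time: 0.98
position: [0.4883, -0.3792, 0.2532]
ee_rot: [[0.126, -0.992, -0.0], [-0.992, -0.126, 0.0], [-0.0, 0.0, -1.0]]
force: [-0.1, -0.8, 0.3]
grip_width: 1.001
```

>>> play_rows([
  [[0,0,0,-0.022,-0.031,0,0],[0,0,0,-0.045,-0.062,0,0],[0,0,0,-0.067,-0.093,0,0],[0,0,0,-0.089,-0.124,0,0],[0,0,0,-0.089,-0.124,0,0]],
])

```text
time: 1.4
position: [0.6031, -0.2694, 0.2523]
ee_rot: [[0.133, -0.991, 0.001], [-0.991, -0.133, 0.004], [-0.004, -0.002, -1.0]]
force: [0.3, 0.4, -1.5]
grip_width: 0.999
```

```bash
python3 - <<'E'
from h import *
import pickle
o=env.get_obs(); p,d=env.camera("wrist"); pickle.dump((o,p,d),open("pics/w1.pkl","wb"))
print(o['position'],np.linalg.norm(o['joint_velocities']))
q=np.clip(cv2.resize(p[:,:,::-1],(800,600),interpolation=cv2.INTER_CUBIC)*1.3,0,255).astype(np.uint8); cv2.imwrite("pics/w1.png",q)
E
```

```text
[ 0.6031326  -0.26944032  0.25225045] 0.17032302972096153
```

View pics/w1.png

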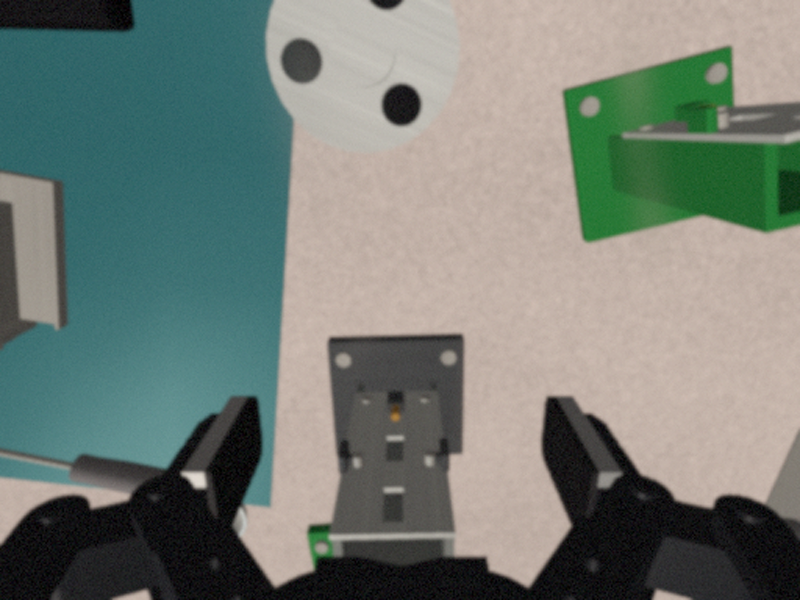

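```bash
python3 - <<'E'
from h import *
import pickle
o=env.get_obs(); p,d=env.camera("wrist"); pickle.dump((o,p,d),open("pics/w2.pkl","wb"))
print(o['position'],np.linalg.norm(o['joint_velocities']))
c=p[205:365,190:310,::-1]
q=np.clip(cv2.resize(c,None,fx=5,fy=5,interpolation=cv2.INTER_CUBIC)[:600]*1.8,0,255).astype(np.uint8); cv2.imwrite("pics/w2.png",q)
q=np.clip(cv2.resize(c,None,fx=5,fy=5,interpolation=cv2.INTER_CUBIC)[200:]*1.8,0,255).astype(np.uint8); cv2.imwrite("pics/w2b.png",q)
E
```

```text
[ 0.60063229 -0.27282302  0.25232002] 0.10324040379905146
```

View pics/w2.png

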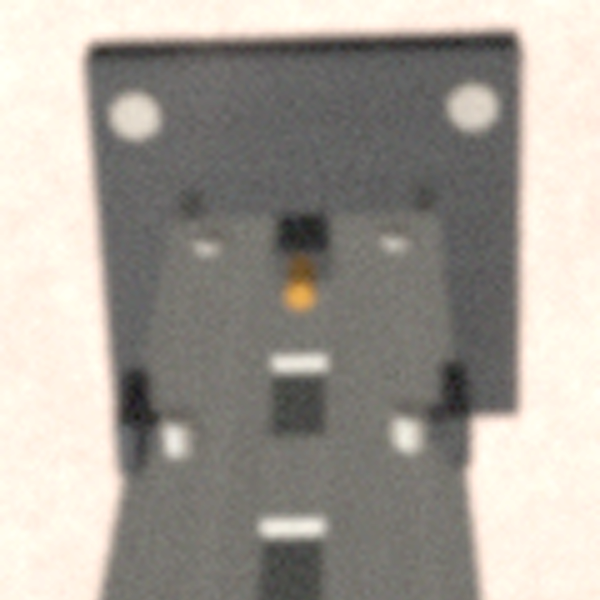

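View pics/w2b.png

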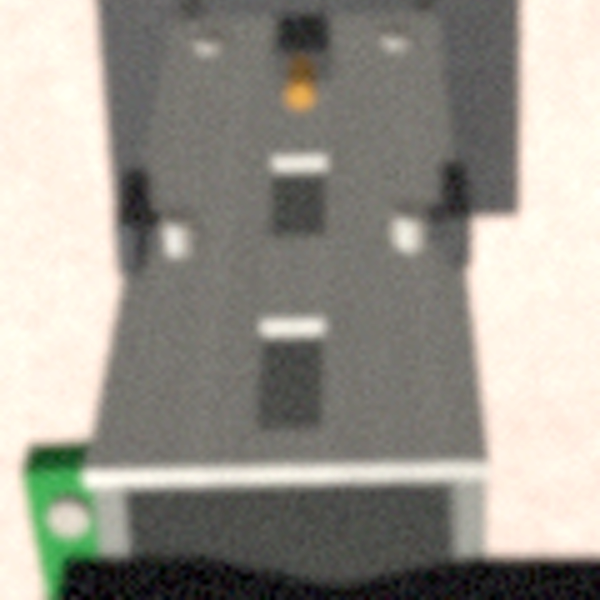

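```bash
python3 - <<'E'
from h import *
import pickle
for i in range(4): env.camera("wrist")
o=env.get_obs(); p,d=env.camera("wrist"); o2=env.get_obs(); pickle.dump((o,p,d),open("pics/w3.pkl","wb"))
print(o['position'],o2['position'],np.linalg.norm(o['joint_velocities']),o['time'])
c=p[205:325,190:310,::-1]
q=np.clip(cv2.resize(c,None,fx=5,fy=5,interpolation=cv2.INTER_CUBIC)*1.8,0,255).astype(np.uint8); cv2.imwrite("pics/w3.png",q)
E
```

```text
[ 0.5976767  -0.27763454  0.25340517] [ 0.59778157 -0.27752628  0.25345129] 0.005223301318693305 1.7
```

View pics/w3.png

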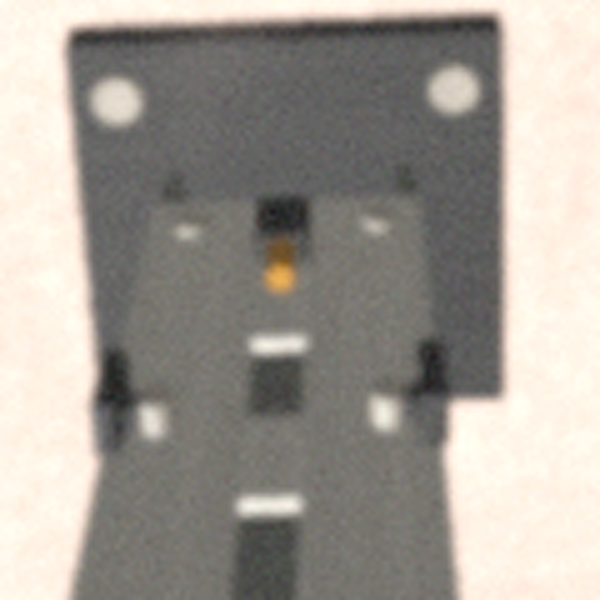

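```bash
cat > fit.py <<'E'
from h import *
import pickle
from scipy.optimize import least_squares
o,p,d=pickle.load(open("pics/w3.pkl","rb"))
R=np.array(o['ee_rot']);T=np.array(o['position'])
i=env.camera_info("wrist"); M=np.array(i['mount']); f=192/np.tan(np.radians(i['vfov'])/2)
def proj(P,e):
    from scipy.spatial.transform import Rotation as Ro
    X=(P-T)@R; X=(X-M[:3,3])@(M[:3,:3]@Ro.from_rotvec(e).as_matrix())
    return np.c_[i['cx']+f*X[:,0]/X[:,2], i['cy']+f*X[:,1]/X[:,2]]
pts=[(55,55,12,0,70,44),(55,-55,12,0,498,32),(-55,-55,12,0,502,395),
(20,5.5,97,1,249,337),(20,-5.5,97,1,307,336),(20,5.5,123,1,250,412),(20,-5.5,123,1,302,410),(20,5.5,147,1,236,497),(20,-5.5,147,1,304,496)]
A=np.array(pts,float); px=np.c_[190+(A[:,4]-2)/5,205+(A[:,5]-2)/5]
def model(q):
    x,y,th,s=q[:4]; L=A[:,:3].copy(); L[:,2]+=A[:,3]*s; L/=1000
    c,sn=np.cos(th),np.sin(th)
    W=np.c_[x+c*L[:,0]-sn*L[:,1],y+sn*L[:,0]+c*L[:,1],L[:,2]]
    return proj(W,q[4:7] if len(q)>4 else np.zeros(3))
for n in (4,7):
    q0=np.array([.48,-.285,.12,0]+[0]*(n-4))
    r=least_squares(lambda q:np.r_[(model(q)-px).ravel(),q[4:]/.005],q0,x_scale=[.01,.01,.1,1]+[.01]*(n-4))
    print(n,np.round(r.x,4),np.abs(r.fun).max()); print(np.round((model(r.x)-px),2).tolist())
    J=np.linalg.inv(r.jac.T@r.jac); print('sd at .4px',np.sqrt(np.diag(J))*.4)
E
python3 fit.py
```

```text
4 [ 0.4745 -0.2816  0.1607 -6.3971] 1.8100214272752169
[[-1.62, -0.41], [1.45, -0.99], [0.78, 1.81], [0.74, -0.02], [-0.3, -0.15], [-0.82, 0.32], [0.2, 0.37], [0.53, -0.15], [-0.74, -0.32]]
sd at .4px [3.24883234e-04 1.65320940e-04 4.23289303e-03 5.10135801e-01]
7 [ 4.7250e-01 -2.8220e-01  1.6000e-01 -6.7762e+00 -4.6000e-03  1.1000e-03
  4.0000e-04] 1.6074117339075258
[[-1.61, -0.32], [1.29, -0.88], [0.54, 1.54], [0.77, -0.04], [-0.31, -0.17], [-0.74, 0.32], [0.22, 0.38], [0.64, -0.12], [-0.68, -0.29]]
sd at .4px [0.00091342 0.000631   0.00471937 0.53032919 0.00186166 0.00166469
 0.00196289]
```

```bash
python3 - <<'E'
from h import *
import pickle
o,p,d=pickle.load(open("pics/w3.pkl","rb"))
C=cloud("wrist",d,pose=o)*1000
def px(x,y): return int(205+y/5),int(190+x/5)
for n,(x,y) in dict(footmid=(280,120),footL=(150,150),footR=(430,150),footRR=(480,250),bench=(20,200),bench2=(560,200),stripA=(200,300),stripB=(360,300),stripC=(170,550),stripD=(370,550)).items():
    v,u=px(x,y); w=C[v-3:v+4,u-3:u+4].reshape(-1,3); print(n,np.round(np.median(w,0),1),np.round(w.std(0),1))
for (v,u) in [(20,300),(100,300),(180,300),(60,120),(150,130)]:
    w=C[v-4:v+5,u-4:u+5].reshape(-1,3);print(v,u,np.round(np.median(w,0),1))
E
```

```text
footmid [ 504.6 -275.3   11.9] [2.8 2.5 0.6]
footL [ 492.9 -243.4   12.2] [2.8 2.5 0.7]
footR [ 501.4 -314.2   12.1] [2.8 2.6 0.8]
footRR [ 474.5 -330.8   11.9] [29.3  9.4 51.2]
bench [ 4.674e+02 -2.095e+02  2.000e-01] [3.  2.7 0.7]
bench2 [ 4.853e+02 -3.520e+02  1.000e-01] [2.9 2.7 0.8]
stripA [ 492.1 -261.5   77.3] [0.5 2.2 4. ]
stripB [ 497.9 -295.6   80. ] [25.9  4.5 41.8]
stripC [ 492.4 -262.6  154.8] [0.6 1.7 2.5]
stripD [ 497.7 -296.1  156.4] [0.5 1.7 2.5]
20 300 [ 7.481e+02 -3.046e+02 -1.000e-01]
100 300 [ 6.679e+02 -3.184e+02 -1.000e-01]
180 300 [ 5.741e+02 -3.343e+02 -2.000e-01]
60 120 [ 685.1 -115.7    0.7]
150 130 [ 585.9 -126.     0.6]
```

```bash
python3 - <<'E'
from h import *
import pickle
o,p,d=pickle.load(open("pics/w3.pkl","rb"))
C=cloud("wrist",d,pose=o)
m=np.zeros((384,512),bool)
for (x0,y0,x1,y1) in [(165,300,235,330),(320,270,400,330),(130,460,215,590),(320,460,420,590)]:
    m[205+y0//5:205+y1//5,190+x0//5:190+x1//5]=1
Q=C[m]; Q=Q[np.abs(Q[:,0]-.495)<.012]
for _ in range(3):
    c=Q.mean(0); n=np.linalg.svd(Q-c)[2][2]; n*=np.sign(n[0]); r=(Q-c)@n; Q=Q[np.abs(r)<.002]
print("strip n",n,"yaw",np.arctan2(n[1],n[0]),'rms',r.std(),len(Q))
th=np.arctan2(n[1],n[0])
# foot
F=C[(np.abs(C[...,2]-.012)<.004)&(np.abs(C[...,0]-.48)<.1)&(np.abs(C[...,1]+.28)<.09)]
rect=cv2.minAreaRect((F[:,:2]*1000).astype(np.float32)); print("foot",rect)
c2,s2=np.cos(th),np.sin(th)
a=F[:,0]*c2+F[:,1]*s2; b=-F[:,0]*s2+F[:,1]*c2
print('along',np.percentile(a,[0,1,99,99.5,100]),'lat',np.percentile(b,[0,.5,1,50,99,99.5,100]))
bench=C[150:300,20:90].reshape(-1,3); print('bench plane',np.linalg.svd(bench-bench.mean(0))[2][2])
i=env.camera_info("wrist"); M=np.array(i['mount']); f=192/np.tan(np.radians(i['vfov'])/2)
R=np.array(o['ee_rot']);T=np.array(o['position']); O=R@M[:3,3]+T
nh=np.array([c2,s2,0]); off=nh@c
print('strip off',off,'=> post center along',off-.020)
for nm,x,y in [('lsbL',249,337),('lsbR',307,336),('lstL',250,412),('lstR',302,410),('usbL',236,497),('usbR',304,496),('rollL',150,420),('rollR',383,414),('stripEdgeL',88,520),('stripEdgeR',448,520)]:
    u,v=190+(x-2)/5,205+(y-2)/5
    D=R@M[:3,:3]@np.array([(u-i['cx'])/f,(v-i['cy'])/f,1]); t=(off-nh@O)/(nh@D); W=O+t*D
    print(nm,'lat',round(-W[0]*s2+W[1]*c2,4),'z',round(W[2],4))
E
```

```text
strip n [ 9.87168287e-01  1.59683350e-01 -1.39422673e-05] yaw 0.1603698787548779 rms 0.0004490747286918985 1230
foot ((475.8016052246094, -280.78814697265625), (110.02609252929688, 109.99337768554688), 9.03934097290039)
along [0.36971376 0.37566483 0.47930587 0.47944548 0.47978077] lat [-0.40827834 -0.40807795 -0.40801674 -0.3595778  -0.29950057 -0.29894611
 -0.29823016]
bench plane [-0.02344896 -0.52792597 -0.84896662]
strip off 0.4440957474041447 => post center along 0.4240957474041447
lsbL lat -0.3476 z 0.0915
lsbR lat -0.3596 z 0.0918
lstL lat -0.3491 z 0.117
lstR lat -0.3591 z 0.1169
usbL lat -0.3479 z 0.1416
usbR lat -0.36 z 0.1418
rollL lat -0.3301 z 0.1185
rollR lat -0.3746 z 0.1189
stripEdgeL lat -0.3223 z 0.1465
stripEdgeR lat -0.385 z 0.1492
```

>>> play_rows([
  [[0,0,0,-0.04,0.005,0,0],[0,0,0,-0.08,0.01,0,0],[0,0,0,-0.12,0.015,0,0],[0,0,0,-0.16,0.02,0,0],[0,0,0,-0.2,0.025,0,0]],
])

```text
time: 2.17
position: [0.5474, -0.0803, 0.2536]
ee_rot: [[0.124, -0.992, 0.0], [-0.992, -0.124, 0.0], [-0.0, -0.001, -1.0]]
force: [2.5, -0.4, 0.3]
grip_width: 0.997
```

>>> play_rows([
  [[0,0,0.03,-0.035,0.004,0,0],[0,0,0.06,-0.075,0.008,0,0],[0,0,0.1,-0.115,0.013,0,0],[0,0,0.1,-0.115,0.013,0,0],[0,0,0.1,-0.115,0.013,0,0]],
])

```text
time: 2.58
position: [0.5209, 0.0327, 0.2536]
ee_rot: [[0.029, -1.0, 0.0], [-1.0, -0.029, 0.001], [-0.001, -0.0, -1.0]]
force: [-0.2, -2.1, -0.3]
grip_width: 0.999
```

```bash
python3 - <<'E'
from h import *
import pickle
for i in range(5): env.camera("wrist")
o=env.get_obs(); p,d=env.camera("wrist"); o2=env.get_obs(); pickle.dump((o,p,d),open("pics/w4.pkl","wb"))
print(o['position'],o2['position'],o['ee_rot'],np.linalg.norm(o['joint_velocities']),o['time'])
q=np.clip(cv2.resize(p[:,:,::-1],(800,600),interpolation=cv2.INTER_CUBIC)*1.5,0,255).astype(np.uint8); cv2.imwrite("pics/w4.png",q)
E
```

```text
[0.52137379 0.02979954 0.25332053] [0.52133638 0.0299905  0.25329935] [[ 2.37969446e-02 -9.99716808e-01  9.07644975e-05]
 [-9.99716797e-01 -2.37969602e-02 -1.74855624e-04]
 [ 1.76966026e-04 -8.65777631e-05 -9.99999981e-01]] 0.006811112894821505 2.8333
```

View pics/w4.png

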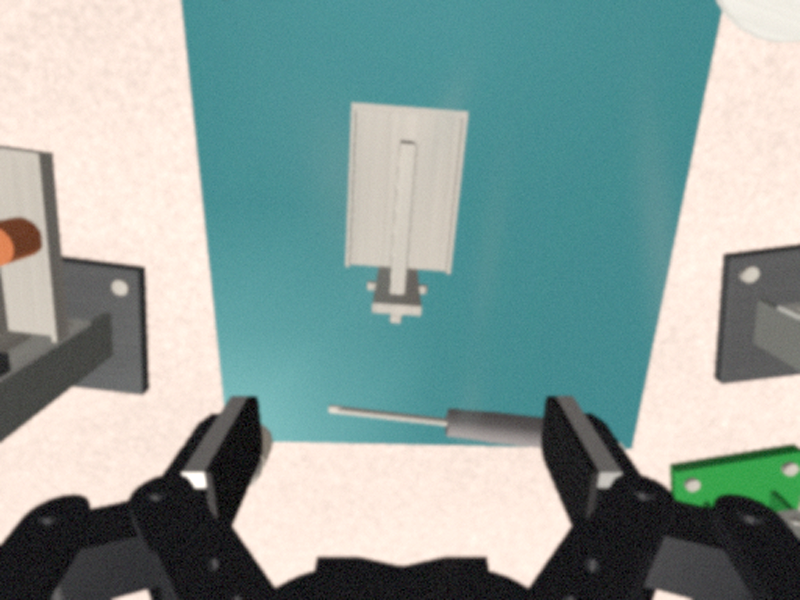

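The loose bracket is confirmed: rib from (397,290) to (408,140), back plate top at (397,308), hook at (396,318).

```bash
python3 - <<'E'
from h import *
import pickle
o,p,d=pickle.load(open("pics/w4.pkl","rb"))
C=cloud("wrist",d,pose=o); sub=C[60:212,205:310].reshape(-1,3)
rib=sub[np.abs(sub[:,2]-.070)<.003]; top=sub[np.abs(sub[:,2]-.090)<.003]; led=sub[(sub[:,2]>.002)&(sub[:,2]<.014)]
for n,Q in (('rib',rib),('plate',top)):
    rc=cv2.minAreaRect((Q[:,:2]*1000).astype(np.float32)); print(n,len(Q),np.round(rc[0],1),np.round(rc[1],1),rc[2], np.median(Q[:,2]))
r=rib; c=r.mean(0); v=np.linalg.svd((r-c)[:,:2])[2][0]; v*=np.sign(v[0]); th=np.arctan2(v[1],v[0]); print('yaw rib',th)
cs,sn=np.cos(th),np.sin(th)
for n,Q in (('rib',rib),('plate',top),('led',led)):
    a=Q[:,0]*cs+Q[:,1]*sn; b=-Q[:,0]*sn+Q[:,1]*cs
    print(n,'along',np.round(np.percentile(a,[0,1,50,99,100])*1000,1),'lat',np.round(np.percentile(b,[0,1,50,99,100])*1000,1))
rc=cv2.minAreaRect((led[:,:2]*1000).astype(np.float32)); print(rc)
E
```

```text
rib 1049 [550.3  33.5] [94.5 29.6] 0.7131995558738708 0.06996331411850082
plate 220 [501.2  32.9] [29.7  6.7] 86.77538299560547 0.08987434723182877
yaw rib -0.050704155343677705
rib along [501.1 501.6 549.9 594.9 595.7] lat [43.6 48.8 58.3 67.  73.3]
plate along [495.5 495.6 499.3 502.1 502.2] lat [43.3 43.8 58.5 72.9 73.1]
led along [443.6 479.7 565.3 617.4 627.2] lat [-11.1  10.7  62.4 107.3 120.5]
((539.2352294921875, 30.39293670654297), (177.8199005126953, 129.26263427734375), 1.3714877367019653)
```

```bash
python3 - <<'E'
from h import *
import pickle
o,p,d=pickle.load(open("pics/w4.pkl","rb"))
C=cloud("wrist",d,pose=o); sub=C[60:212,205:310].reshape(-1,3)
rib=sub[(np.abs(sub[:,2]-.070)<.002)&(sub[:,0]>.515)&(sub[:,0]<.585)]
k=np.polyfit(rib[:,0],rib[:,1],1)
for _ in range(5):
    r=rib[:,1]-np.polyval(k,rib[:,0]); g=np.abs(r-np.median(r))<.0065; k=np.polyfit(rib[g,0],rib[g,1],1)
print(np.arctan(k[0]),np.polyval(k,[.5,.55]))
# extents per slice
for x in np.arange(.52,.585,.01):
    s=rib[np.abs(rib[:,0]-x)<.005,1]; print(round(x,3),np.round(np.percentile(s,[2,50,98])*1000,1),end=' ')
led=sub[(np.abs(sub[:,2]-.012)<.002)&(np.abs(sub[:,1]-.03)<.06)&(sub[:,0]>.49)]
rc=cv2.minAreaRect((led[:,:2]*1000).astype(np.float32)); print('\nrims',rc)
E
```

```text
-0.05116737272924322 [0.03309239 0.03053179]
0.52 [27.7 31.8 36.8] 0.53 [27.  31.9 36. ] 0.54 [26.3 31.2 36. ] 0.55 [25.7 30.5 35.3] 0.56 [25.1 29.9 34.6] 0.57 [24.6 29.1 33.9] 0.58 [24.5 29.2 34. ] 
rims ((561.8447265625, 29.933706283569336), (80.19638061523438, 116.2908706665039), 87.17633056640625)
```

>>> play_rows([
  [[0,0,0.04,0,-0.015,0.02,0],[0,0,0.075,0,-0.028,0.05,0],[0,0,0.075,0,-0.028,0.09,0],[0,0,0.075,0,-0.028,0.12,0],[0,0,0.075,0,-0.028,0.12,0]],
])

```text
time: 3.3
position: [0.5472, 0.0311, 0.1286]
ee_rot: [[-0.05, -0.999, -0.007], [-0.999, 0.05, -0.001], [0.001, 0.007, -1.0]]
force: [-0.7, 1.1, -1.4]
grip_width: 0.996
```

>>> play_rows([
  [[0,0,0,0,0,0.03,0],[0,0,0,0,0,0.055,0],[0,0,0,0,0,0.072,0],[0,0,0,0,0,0.072,0],[0,0,0,0,0,0.072,0]],
])

```text
time: 3.72
position: [0.5496, 0.0315, 0.0626]
ee_rot: [[-0.05, -0.999, 0.0], [-0.999, 0.05, 0.0], [-0.0, -0.0, -1.0]]
force: [0.1, 0.9, 1.0]
grip_width: 1.001
```

```bash
python3 - <<'E'
from h import *
for i in range(4): env.camera("wrist")
o=env.get_obs(); R=o['ee_rot'];print(o['position'],np.arctan2(-R[1,1],-R[0,1]),R[:,2],o['force'],o['time'])
t=np.array([.5498,.0305,.061]); print('remaining tool',(t-o['position'])@R)
E
```

```text
[0.54987055 0.03188738 0.0629221 ] -0.0493312684023745 [ 2.04631961e-03  3.10593175e-04 -9.99997858e-01] [-0.62414417  0.44548548 -0.08142355] 3.9167
remaining tool [1.38995728e-03 5.94665088e-06 1.92152105e-03]
```

>>> play_rows([
  [[0,0,0.001,0.0014,0,0.002,0],[0,0,0.001,0.0014,0,0.002,0.4],[0,0,0.001,0.0014,0,0.002,0.8],[0,0,0.001,0.0014,0,0.002,1],[0,0,0.001,0.0014,0,0.002,1]],
], grip_force=70)

```text
time: 4.33
position: [0.5491, 0.0305, 0.0594]
ee_rot: [[-0.05, -0.999, 0.0], [-0.999, 0.05, 0.0], [-0.0, 0.0, -1.0]]
force: [-0.4, 0.2, -0.4]
grip_width: 0.454
```

>>> play_rows([
  [[0,0,0,0,0,0,1],[0,0,0,0,0,0,1],[0,0,0,0,0,0,1],[0,0,0,0,0,0,1],[0,0,0,0,0,0,1]],
])

```text
time: 4.75
position: [0.5491, 0.0305, 0.0593]
ee_rot: [[-0.05, -0.999, -0.0], [-0.999, 0.05, 0.0], [-0.0, 0.0, -1.0]]
force: [0.6, -0.5, 1.1]
grip_width: 0.106
```

>>> play_rows([
  [[0,0,0,0,0,-0.01,1],[0,0,0,0,0,-0.03,1],[0,0,0,0,0,-0.06,1],[0,0,0,0,0,-0.086,1],[0,0,0,0,0,-0.086,1]],
])

```text
time: 5.17
position: [0.5506, 0.0305, 0.1501]
ee_rot: [[-0.05, -0.999, 0.006], [-0.999, 0.05, 0.001], [-0.001, -0.006, -1.0]]
force: [0.7, 0.5, -2.1]
grip_width: 0.104
```

>>> play_rows([
  [[0,0,0,0,0,0,1],[0,0,0,0,0,0,1],[0,0,0,0,0,0,1]],
])

```text
time: 5.42
position: [0.5486, 0.0305, 0.1445]
ee_rot: [[-0.05, -0.999, -0.002], [-0.999, 0.05, 0.0], [0.0, 0.002, -1.0]]
force: [0.2, 0.0, -3.1]
grip_width: 0.107
```

```bash
python3 - <<'E'
from h import *
import pickle
o=env.get_obs(); p,d=env.camera("wrist"); pickle.dump((o,p,d),open("pics/w5.pkl","wb"))
print(o['position'],o['ee_rot'],o['force'],o['grip_width'],o['time'])
q=np.clip(cv2.resize(p[:,:,::-1],(800,600),interpolation=cv2.INTER_CUBIC)*1.5,0,255).astype(np.uint8); cv2.imwrite("pics/w5.png",q)
E
```

```text
[0.5486262  0.03049571 0.14449754] [[-5.01518581e-02 -9.98740333e-01 -1.59293814e-03]
 [-9.98741601e-01  5.01519157e-02  3.76075090e-06]
 [ 7.61328858e-05  1.59112220e-03 -9.99998731e-01]] [ 1.88292460e-01  2.62955572e-03 -3.08954490e+00] 0.10723036153862239 5.4167
```

View pics/w5.png

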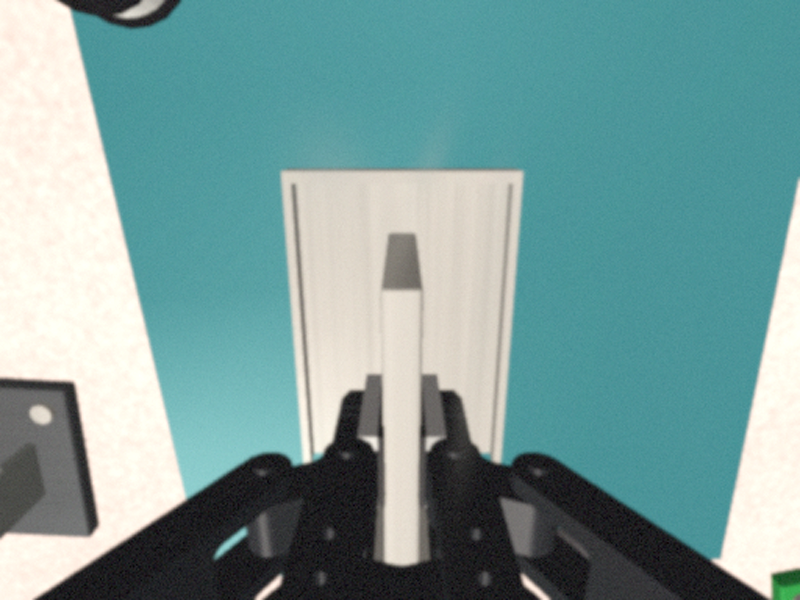

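The bracket is held square, with the rib at columns 385–420.

```bash
cat > held.py <<'E'
from h import *
import pickle,sys
def held(o,d):
    i=env.camera_info("wrist"); M=np.array(i['mount']); f=192/np.tan(np.radians(i['vfov'])/2)
    v,u=np.mgrid[0:384,0:512]; P=np.stack([(u-i['cx'])/f*d,(v-i['cy'])/f*d,d],-1)@M[:3,:3].T+M[:3,3]
    # tool coords; bracket frame approx: bx=-ty, by=-tx, bz=-tz
    B=np.stack([-P[...,1],-P[...,0],-P[...,2]],-1)*1000
    rib=B[190:350,240:275].reshape(-1,3); rib=rib[(np.abs(rib[:,2]-10.7)<4)&(rib[:,0]>-20)&(np.abs(rib[:,1])<7)]
    k=np.polyfit(rib[:,0],rib[:,2],1); kl=np.polyfit(rib[:,0],rib[:,1],1)
    print('rib top at tcp: z %.2f (expect 70-tcpz) pitch slope %.4f n %d ; lat %.2f slope %.4f'%(k[1],k[0],len(rib),kl[1],kl[0]), 'end x',np.percentile(rib[:,0],99.5))
    led=B[100:300,170:350].reshape(-1,3); led=led[(led[:,2]<-44)&(led[:,2]>-66)&(np.abs(led[:,1])<42)]
    L=led[(np.abs(led[:,1])>12)&(np.abs(led[:,1])<32)]
    A=np.c_[L[:,0],L[:,1],np.ones(len(L))]; c=np.linalg.lstsq(A,L[:,2],rcond=None)[0]
    print('ledge plane slopes x %.4f y %.4f z0 %.2f'%tuple(c)); print('ledge front x',np.percentile(led[:,0],99.5),'lat',np.percentile(led[:,1],[.5,99.5]))
if __name__=="__main__":
    o,p,d=pickle.load(open(sys.argv[1],"rb")); held(o,d)
E
python3 held.py pics/w5.pkl
```

```text
rib top at tcp: z 10.85 (expect 70-tcpz) pitch slope -0.0023 n 3662 ; lat 0.18 slope 0.0012 end x 46.26988394478809
ledge plane slopes x 0.0271 y -0.0005 z0 -55.51
ledge front x 70.77791619910147 lat [-39.41907992  39.97540386]
```

>>> play_rows([
  [[0,0,0,0.02,-0.01,0,1],[0,0,0,0.06,-0.02,0,1],[0,0,0,0.1,-0.03,0,1],[0,0,0,0.14,-0.04,0,1],[0,0,0,0.18,-0.051,0,1]],
])

```text
time: 5.88
position: [0.5906, -0.1538, 0.1445]
ee_rot: [[-0.05, -0.999, -0.001], [-0.999, 0.05, 0.0], [-0.0, 0.001, -1.0]]
force: [1.4, 0.7, -2.8]
grip_width: 0.104
```

>>> play_rows([
  [[0,0,-0.05,0.03,0,0,1],[0,0,-0.1,0.06,0,0,1],[0,0,-0.15,0.09,0,0,1],[0,0,-0.2,0.11,0,0,1],[0,0,-0.21,0.112,0,0,1]],
])

```text
time: 6.3
position: [0.5837, -0.2685, 0.1442]
ee_rot: [[0.157, -0.988, -0.002], [-0.988, -0.157, -0.002], [0.001, 0.002, -1.0]]
force: [-0.4, 0.2, -2.5]
grip_width: 0.106
```

>>> play_rows([
  [[0,0,0,0,0,0,1],[0,0,0,0,0,0,1],[0,0,0,0,0,0,1],[0,0,0,0,0,0,1]],
])

```text
time: 6.63
position: [0.5857, -0.2625, 0.1452]
ee_rot: [[0.16, -0.987, -0.0], [-0.987, -0.16, 0.001], [-0.001, 0.0, -1.0]]
force: [0.2, -0.2, -3.7]
grip_width: 0.106
```

```bash
cat > st.py <<'E'
from h import *
th=.1600; c,s=np.cos(th),np.sin(th); G=(.0512,0,.0592)
def st():
    o=env.get_obs(); R=o['ee_rot']; p=o['position']
    a=p[0]*c+p[1]*s; b=-p[0]*s+p[1]*c
    print('t %.2f'%o['time'],'TCP',np.round(p,4),'bracket rel strip: gap %.1f lat %.1f z %.1f mm'%((a-.4441-G[0])*1e3,(b+.3537)*1e3,(p[2]-G[2])*1e3),'yaw err %.4f'%(np.arctan2(-R[1,1],-R[0,1])-th),'tz',np.round(R[:,2],4))
    F=o['force']; print('force along %.1f lat %.1f z %.1f'%(F[0]*c+F[1]*s,-F[0]*s+F[1]*c,F[2]),'torque',np.round(o['torque'],2),'vel',np.round(np.linalg.norm(o['joint_velocities']),3),'grip',o['grip_width'])
    return o
E
python3 - <<'E'
from st import *
import pickle
o=st(); p,d=env.camera("wrist"); pickle.dump((o,p,d),open("pics/w6.pkl","wb"))
q=np.clip(cv2.resize(p[:,:,::-1],(800,600),interpolation=cv2.INTER_CUBIC)*1.5,0,255).astype(np.uint8); cv2.imwrite("pics/w6.png",q)
p,d=env.camera("side");cv2.imwrite("pics/s6.png",cv2.resize(p[110:260,180:380,::-1],None,fx=4,fy=4,interpolation=cv2.INTER_CUBIC))
E
```

```text
t 6.63 TCP [ 0.5857 -0.2625  0.1452] bracket rel strip: gap 41.1 lat 1.2 z 86.0 mm yaw err 0.0006 tz [-2.e-04  6.e-04 -1.e+00]
force along 0.1 lat -0.2 z -3.7 torque [ 0.   -0.04  0.01] vel 0.005 grip 0.1055714776387258
```

View pics/w6.png

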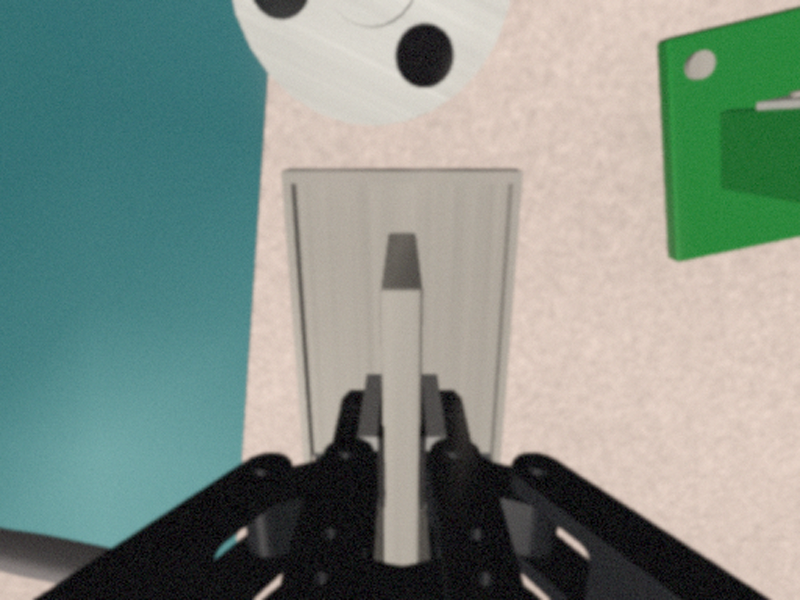

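View pics/s6.png

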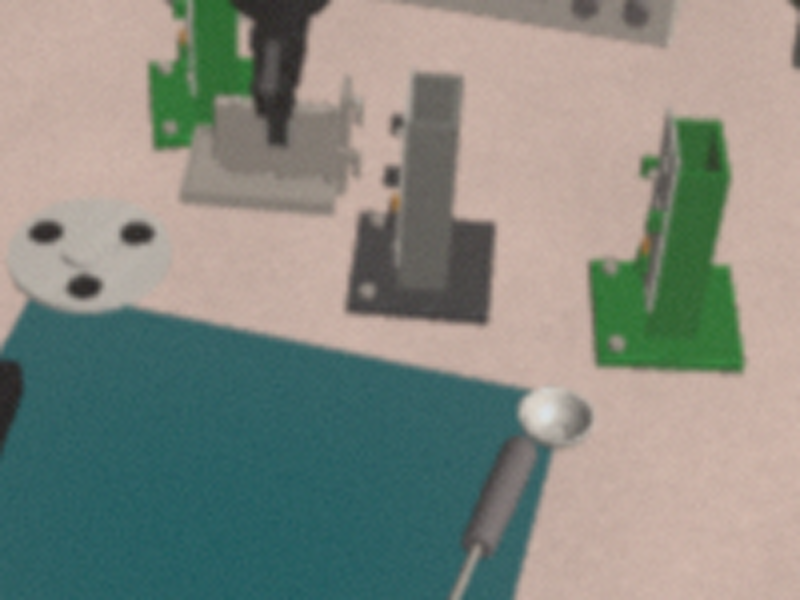

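>>> play_rows([
  [[0,0,0,0.001,0.008,0.0005,1],[0,0,0,0.001,0.018,0.0007,1],[0,0,0,0.001,0.027,0.0007,1],[0,0,0,0.001,0.027,0.0007,1],[0,0,0,0.001,0.027,0.0007,1]],
])

```text
time: 7.15
position: [0.5591, -0.2688, 0.1449]
ee_rot: [[0.159, -0.987, 0.0], [-0.987, -0.159, 0.0], [-0.0, -0.0, -1.0]]
force: [1.2, -0.2, -3.0]
grip_width: 0.103
```

>>> play_rows([
  [[0,0,0,0,0,0,1],[0,0,0,0,0,0,1],[0,0,0,0,0,0,1]],
])

```text
time: 7.4
position: [0.5592, -0.2687, 0.1445]
ee_rot: [[0.159, -0.987, 0.0], [-0.987, -0.159, 0.0], [-0.0, -0.0, -1.0]]
force: [-0.3, 0.3, -2.3]
grip_width: 0.106
```

```bash
python3 -c "
from st import *
st()"
```

```text
t 7.40 TCP [ 0.5592 -0.2687  0.1445] bracket rel strip: gap 14.0 lat -0.7 z 85.3 mm yaw err 0.0001 tz [ 1.e-04  2.e-04 -1.e+00]
force along -0.2 lat 0.3 z -2.3 torque [ 0.02 -0.01 -0.05] vel 0.007 grip 0.1060251949812228
```

>>> play_rows([
  [[0,0,0,-0.0005,0.002,0,1],[0,0,0,-0.0005,0.004,0,1],[0,0,0,-0.0005,0.006,0,1],[0,0,0,-0.0005,0.0065,0,1],[0,0,0,-0.0005,0.0065,0,1]],
])

```text
time: 7.82
position: [0.5522, -0.2696, 0.1447]
ee_rot: [[0.159, -0.987, -0.0], [-0.987, -0.159, 0.0], [-0.0, 0.0, -1.0]]
force: [0.9, -0.2, -3.0]
grip_width: 0.106
```

```bash
python3 -c "
from st import *
st()"
```

```text
t 7.82 TCP [ 0.5522 -0.2696  0.1447] bracket rel strip: gap 6.9 lat -0.5 z 85.5 mm yaw err -0.0004 tz [-1.e-04  0.e+00 -1.e+00]
force along 0.9 lat -0.3 z -3.0 torque [-0.03 -0.04  0.01] vel 0.007 grip 0.10575022216671516
```

There's no contact force at a 6.9 mm gap, and blocked hooks would have stopped it at 10 mm, so the hooks are in. Continuing in.

>>> play_rows([
  [[0,0,0,0,0.002,0,1],[0,0,0,0,0.004,0,1],[0,0,0,0,0.006,0,1],[0,0,0,0,0.006,0,1],[0,0,0,0,0.006,0,1]],
])

```text
time: 8.23
position: [0.5464, -0.2705, 0.1446]
ee_rot: [[0.159, -0.987, 0.0], [-0.987, -0.159, 0.0], [-0.0, -0.0, -1.0]]
force: [0.2, -0.5, -2.7]
grip_width: 0.109
```

```bash
python3 -c "
from st import *
st()"
```

```text
t 8.23 TCP [ 0.5464 -0.2705  0.1446] bracket rel strip: gap 1.0 lat -0.4 z 85.4 mm yaw err -0.0003 tz [ 0.e+00  1.e-04 -1.e+00]
force along 0.1 lat -0.6 z -2.7 torque [-0.02  0.01 -0.01] vel 0.007 grip 0.10862996665011618
```

>>> play_rows([
  [[0,0,0,0,0.0005,0,1],[0,0,0,0,0.001,0,1],[0,0,0,0,0.001,0,1],[0,0,0,0,0.001,0,1]],
])

```text
time: 8.57
position: [0.5455, -0.2706, 0.1446]
ee_rot: [[0.159, -0.987, -0.0], [-0.987, -0.159, 0.0], [-0.0, 0.0, -1.0]]
force: [-0.3, -0.1, -3.4]
grip_width: 0.107
```

```bash
python3 -c "
from st import *
st()"
```

```text
t 8.57 TCP [ 0.5455 -0.2706  0.1446] bracket rel strip: gap 0.1 lat -0.4 z 85.4 mm yaw err -0.0002 tz [-1.e-04  1.e-04 -1.e+00]
force along -0.3 lat -0.0 z -3.4 torque [-0.03  0.   -0.01] vel 0.002 grip 0.10669264627342112
```

>>> play_rows([
  [[0,0,0,0,0,0.0015,1],[0,0,0,0,0,0.003,1],[0,0,0,0,0,0.0045,1],[0,0,0,0,0,0.005,1],[0,0,0,0,0,0.005,1]],
])

```text
time: 8.98
position: [0.5455, -0.2705, 0.1394]
ee_rot: [[0.159, -0.987, -0.0], [-0.987, -0.159, 0.0], [-0.0, 0.0, -1.0]]
force: [-0.4, 1.4, -1.2]
grip_width: 0.106
```

```bash
python3 -c "
from st import *
st()"
```

```text
t 8.98 TCP [ 0.5455 -0.2705  0.1394] bracket rel strip: gap 0.1 lat -0.3 z 80.2 mm yaw err -0.0001 tz [-2.e-04  3.e-04 -1.e+00]
force along -0.1 lat 1.5 z -1.2 torque [ 0.16  0.12 -0.08] vel 0.006 grip 0.10584677307485556
```

>>> play_rows([
  [[0,0,0,0,0,0.001,1],[0,0,0,0,0,0.002,1],[0,0,0,0,0,0.003,1],[0,0,0,0,0,0.003,1]],
])

```text
time: 9.32
position: [0.5459, -0.2708, 0.1372]
ee_rot: [[0.159, -0.987, 0.001], [-0.987, -0.159, -0.0], [0.001, -0.001, -1.0]]
force: [0.7, 0.9, 2.6]
grip_width: 0.107
```

```bash
python3 -c "
from st import *
st()"
```

```text
t 9.32 TCP [ 0.5459 -0.2708  0.1372] bracket rel strip: gap 0.5 lat -0.6 z 78.0 mm yaw err -0.0002 tz [ 1.3e-03 -5.0e-04 -1.0e+00]
force along 0.8 lat 0.8 z 2.6 torque [ 0.15  0.01 -0.03] vel 0.007 grip 0.10712390626648295
```

>>> play_rows([
  [[0,0,0,0,0,0.001,1],[0,0,0,0,0,0.002,1],[0,0,0,0,0,0.0025,1],[0,0,0,0,0,0.0025,1]],
])

```text
time: 9.65
position: [0.5456, -0.2706, 0.1341]
ee_rot: [[0.159, -0.987, 0.0], [-0.987, -0.159, 0.0], [0.0, -0.0, -1.0]]
force: [1.3, 0.3, -1.7]
grip_width: 0.101
```

```bash
python3 -c "
from st import *
st()"
```

```text
t 9.65 TCP [ 0.5456 -0.2706  0.1341] bracket rel strip: gap 0.2 lat -0.4 z 74.9 mm yaw err -0.0002 tz [ 3.e-04  0.e+00 -1.e+00]
force along 1.4 lat 0.0 z -1.7 torque [ 0.02 -0.23 -0.  ] vel 0.005 grip 0.10067985418678137
```

>>> play_rows([
  [[0,0,0,0,0,0.001,1],[0,0,0,0,0,0.002,1],[0,0,0,0,0,0.003,1],[0,0,0,0,0,0.004,1],[0,0,0,0,0,0.004,1]],
])

```text
time: 10.07
position: [0.5454, -0.2704, 0.1297]
ee_rot: [[0.159, -0.987, -0.0], [-0.987, -0.159, 0.0], [-0.001, 0.0, -1.0]]
force: [1.5, 1.5, -5.9]
grip_width: 0.11
```

```bash
python3 -c "
from st import *
st()"
```

```text
t 10.07 TCP [ 0.5454 -0.2704  0.1297] bracket rel strip: gap 0.0 lat -0.2 z 70.5 mm yaw err -0.0001 tz [-5.e-04  5.e-04 -1.e+00]
force along 1.7 lat 1.2 z -5.9 torque [ 0.17 -0.37  0.02] vel 0.006 grip 0.11001164937655004
```

>>> play_rows([
  [[0,0,0,0,0,0.0005,1],[0,0,0,0,0,0.001,1],[0,0,0,0,0,0.0015,1],[0,0,0,0,0,0.0015,1]],
])

```text
time: 10.4
position: [0.5455, -0.2706, 0.1288]
ee_rot: [[0.159, -0.987, 0.0], [-0.987, -0.159, 0.0], [-0.0, -0.0, -1.0]]
force: [0.1, 1.0, 1.4]
grip_width: 0.104
```

```bash
python3 -c "
from st import *
st()"
```

```text
t 10.40 TCP [ 0.5455 -0.2706  0.1288] bracket rel strip: gap 0.2 lat -0.4 z 69.6 mm yaw err -0.0002 tz [ 2.e-04  0.e+00 -1.e+00]
force along 0.3 lat 1.0 z 1.4 torque [ 0.34  0.16 -0.08] vel 0.003 grip 0.10411120637793876
```

Commanded −1.5 mm but it moved only −0.9 mm with force rising, so the necks are landing on the slot bottoms. A gentle seating push comes next.

>>> play_rows([
  [[0,0,0,0,0,0.001,1],[0,0,0,0,0,0.001,1],[0,0,0,0,0,0.001,1]],
])

```text
time: 10.65
position: [0.5458, -0.2707, 0.1283]
ee_rot: [[0.159, -0.987, 0.001], [-0.987, -0.159, -0.0], [0.0, -0.001, -1.0]]
force: [-0.2, 3.3, 9.5]
grip_width: 0.109
```

```bash
python3 -c "
from st import *
st()"
```

```text
t 10.65 TCP [ 0.5458 -0.2707  0.1283] bracket rel strip: gap 0.4 lat -0.5 z 69.1 mm yaw err -0.0002 tz [ 1.1e-03 -3.0e-04 -1.0e+00]
force along 0.4 lat 3.3 z 9.5 torque [ 0.4   0.56 -0.06] vel 0.002 grip 0.10913571080453058
```

>>> play_rows([
  [[0,0,0,0,0,0.0007,1],[0,0,0,0,0,0.0007,1],[0,0,0,0,0,0.0007,1],[0,0,0,0,0,-0.001,1],[0,0,0,0,0,-0.0015,1]],
])

```text
time: 11.07
position: [0.5456, -0.2707, 0.1292]
ee_rot: [[0.159, -0.987, 0.0], [-0.987, -0.159, -0.0], [0.0, -0.0, -1.0]]
force: [2.6, -0.3, -6.0]
grip_width: 0.103
```

```bash
python3 -c "
from st import *
st()"
```

```text
t 11.07 TCP [ 0.5456 -0.2707  0.1292] bracket rel strip: gap 0.2 lat -0.4 z 70.0 mm yaw err -0.0002 tz [ 4.e-04 -1.e-04 -1.e+00]
force along 2.5 lat -0.7 z -6.0 torque [ 0.16 -0.66  0.03] vel 0.007 grip 0.10292980485364975
```

>>> play_rows([
  [[0,0,0,0,0,0.001,1],[0,0,0,0,0,0.001,1],[0,0,0,0,0,0.001,0.9],[0,0,0,0,0,0.001,0.7],[0,0,0,0,0,0.001,0.5]],
])

```text
time: 11.48
position: [0.545, -0.2708, 0.1279]
ee_rot: [[0.159, -0.987, -0.001], [-0.987, -0.159, 0.0], [-0.0, 0.001, -1.0]]
force: [-0.1, 0.2, -0.0]
grip_width: 0.376
```

>>> play_rows([
  [[0,0,0,0,0,0,0.2],[0,0,0,0,0,0,0],[0,0,0,0,0,0,0],[0,0,0,0,0,0,0],[0,0,0,0,0,0,0]],
])

```text
time: 11.9
position: [0.5454, -0.2706, 0.128]
ee_rot: [[0.159, -0.987, -0.0], [-0.987, -0.159, 0.0], [-0.0, 0.0, -1.0]]
force: [0.2, 0.3, 0.9]
grip_width: 1.002
```

```bash
python3 - <<'E'
from st import *
import pickle
o=st(); p,d=env.camera("wrist"); pickle.dump((o,p,d),open("pics/w7.pkl","wb"))
q=np.clip(cv2.resize(p[:,:,::-1],(800,600),interpolation=cv2.INTER_CUBIC)*1.5,0,255).astype(np.uint8); cv2.imwrite("pics/w7.png",q)
E
```

```text
t 11.90 TCP [ 0.5454 -0.2706  0.128 ] bracket rel strip: gap 0.0 lat -0.4 z 68.8 mm yaw err -0.0002 tz [-2.e-04  1.e-04 -1.e+00]
force along 0.2 lat 0.2 z 0.9 torque [-0.04 -0.03  0.02] vel 0.004 grip 1.001571575274419
```

View pics/w7.png

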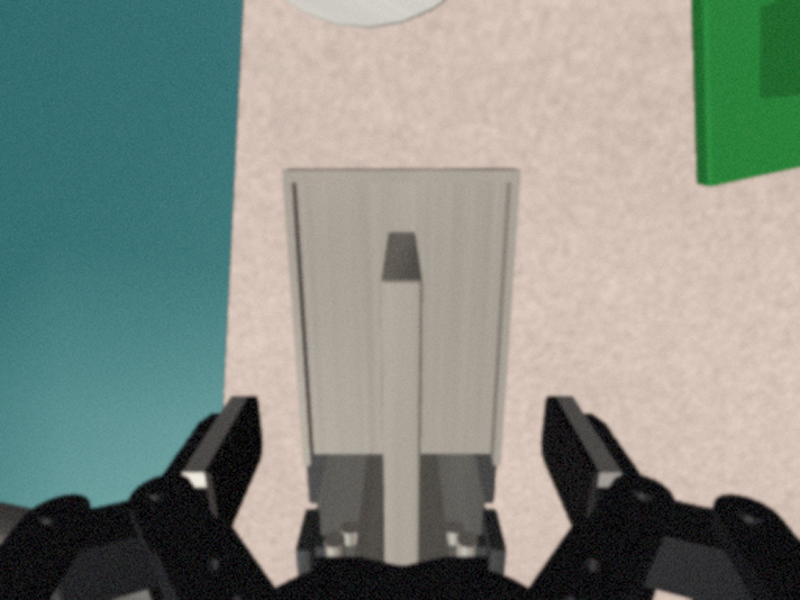

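The gripper is open and the bracket hangs in place. I'll raise straight up, back off and inspect.

>>> play_rows([
  [[0,0,0,0,0,-0.02,0],[0,0,0,0,0,-0.05,0],[0,0,0,0,0,-0.08,0],[0,0,0,0,0,-0.11,0],[0,0,0,0,-0.02,-0.125,0]],
])

```text
time: 12.37
position: [0.5638, -0.2692, 0.2573]
ee_rot: [[0.156, -0.988, 0.002], [-0.988, -0.156, -0.002], [0.003, -0.002, -1.0]]
force: [0.8, -1.1, 0.5]
grip_width: 1.001
```

>>> play_rows([
  [[0,0,0,0,-0.02,0,0],[0,0,0,0,-0.035,0,0],[0,0,0,0,-0.035,0,0],[0,0,0,0,-0.035,0,0],[0,0,0,0,-0.035,0,0]],
])

```text
time: 12.78
position: [0.5993, -0.2622, 0.253]
ee_rot: [[0.159, -0.987, -0.001], [-0.987, -0.159, -0.0], [-0.0, 0.001, -1.0]]
force: [0.5, -0.6, 0.9]
grip_width: 1.0
```

```bash
python3 - <<'E'
from st import *
import pickle
for i in range(3): env.camera("wrist")
o=st(); p,d=env.camera("wrist"); pickle.dump((o,p,d),open("pics/w8.pkl","wb"))
c=p[180:372,150:400,::-1]; q=np.clip(cv2.resize(c,None,fx=3.1,fy=3.1,interpolation=cv2.INTER_CUBIC)*1.6,0,255).astype(np.uint8); cv2.imwrite("pics/w8.png",q)
C=cloud("wrist",d,pose=o)
a=C[...,0]*c_ if False else C[...,0]*np.cos(th)+C[...,1]*np.sin(th)-.4441
b=-C[...,0]*np.sin(th)+C[...,1]*np.cos(th)+.3537
z=C[...,2]
def med(m): return np.round(np.median(z[m])*1e3,2),m.sum()
print('rib top',med((a>.02)&(a<.09)&(np.abs(b)<.003)&(z>.12)&(z<.15)))
print('plate top',med((a>.0005)&(a<.0055)&(np.abs(b)<.012)&(z>.145)&(z<.175)))
print('ledge',med((a>.03)&(a<.1)&(np.abs(np.abs(b)-.022)<.008)&(z>.06)&(z<.09)))
m=(a>.01)&(a<.14)&(z>.12)&(z<.15)&(np.abs(b)<.01)
k=np.polyfit(a[m],z[m],1); kb=np.polyfit(a[m],b[m],1); print('rib slope',k[0],'yaw',kb, 'lat mean',b[m].mean())
m=(z>.065)&(z<.09)&(a>.02)&(a<.14)&(np.abs(b)<.05); print('front edge',np.percentile(a[m],99.5),np.percentile(b[m],[.5,99.5]))
E
```

```text
t 12.93 TCP [ 0.5993 -0.2622  0.2533] bracket rel strip: gap 54.6 lat -0.7 z 194.1 mm yaw err -0.0008 tz [-0.e+00 -1.e-04 -1.e+00]
force along -1.2 lat -0.2 z 0.5 torque [-0.01 -0.04 -0.04] vel 0.005 grip 0.999609112152281
rib top (np.float64(138.27), np.int64(519))
plate top (np.float64(160.03), np.int64(175))
ledge (np.float64(71.99), np.int64(1957))
rib slope -0.05445310143363186 yaw [-1.70312556e-04 -7.67543278e-05] lat mean -8.717266815653407e-05
front edge 0.12237086080180329 [-0.03940983  0.0398529 ]
```

View pics/w8.png

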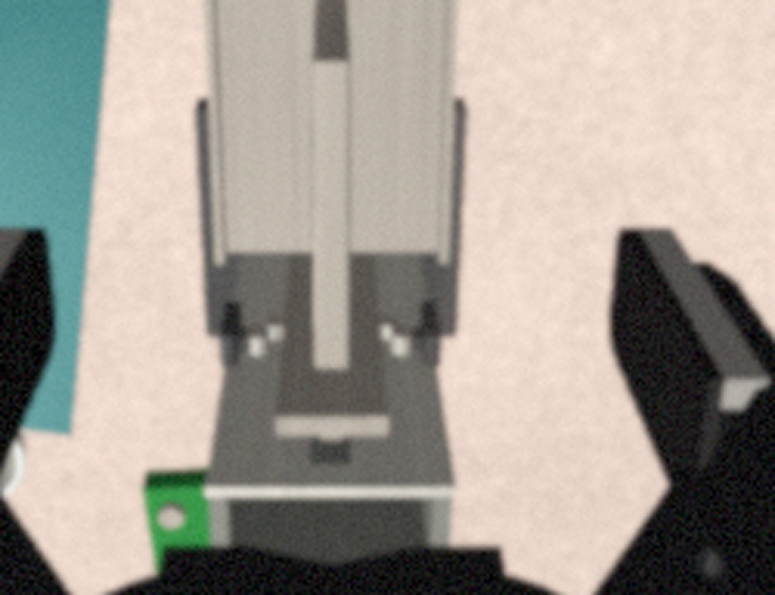

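```bash
python3 - <<'E'
from st import *
import pickle
o,p,d=pickle.load(open("pics/w8.pkl","rb"))
C=cloud("wrist",d,pose=o)
a=(C[...,0]*np.cos(th)+C[...,1]*np.sin(th)-.4441)*1e3
b=(-C[...,0]*np.sin(th)+C[...,1]*np.cos(th)+.3537)*1e3
z=C[...,2]*1e3
for n,lo,hi,m in (('rib',132,146,(np.abs(b)<3.5)&(a>10)&(a<95)),('ledge',64,80,(a>20)&(a<112)&(np.abs(b)>10)&(np.abs(b)<33))):
    m=m&(z>lo)&(z<hi)
    A,Z,B=a[m],z[m],b[m]
    for _ in range(6):
        X=np.c_[A,B,np.ones(len(A))];k=np.linalg.lstsq(X,Z,rcond=None)[0]; g=np.abs(Z-X@k)<1.2; A,Z,B=A[g],Z[g],B[g]
    print(n,np.round(k,4),len(A))
    for x in range(15,115,15):
        q=m&(np.abs(a-x)<4); 
        if q.sum()>5: print(x,round(float(np.median(z[q])),2),end='; ')
    print()
# plate front face x vs z
m=(np.abs(b)>7)&(np.abs(b)<14)&(z>85)&(z<158)&(a>-5)&(a<15)
for zz in range(90,160,10):
    q=m&(np.abs(z-zz)<5); print(zz,q.sum(),np.round(np.median(a[q]),2) if q.sum() else None,end='; ')
E
```

```text
rib [-2.390000e-02 -1.670000e-02  1.396017e+02] 707
15 139.0; 30 139.13; 45 138.5; 60 138.12; 75 137.88; 90 137.49; 
ledge [-2.49000e-02  1.40000e-03  7.36067e+01] 3409
30 72.82; 45 72.48; 60 72.12; 75 71.75; 90 71.3; 105 71.04; 
90 67 6.61; 100 74 6.66; 110 86 7.07; 120 89 7.41; 130 101 7.49; 140 111 7.83; 150 125 8.03;
```

```bash
python3 - <<'E'
from st import *
p,d=env.camera("top"); q0=np.load("pics/top0rgb.npy")
cv2.imwrite("pics/cmp.png",np.vstack([q0[70:300,60:420,::-1],p[70:300,60:420,::-1]]))
E
```

```text
(no output)
```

View pics/cmp.png

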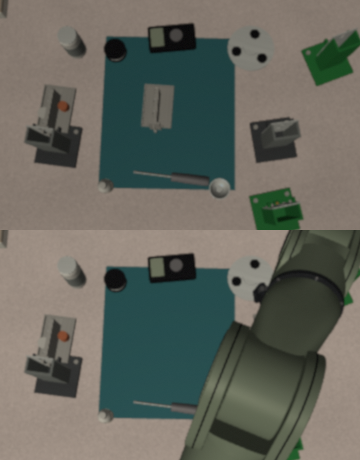

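The bystanders in view have not moved. The dish at (220,187) is hidden by the arm, but nothing went near it. Handing in.

```bash
python3 -c "
from station import env
print(env.job_done())"
```

```text
the job is handed in; nothing more can be done
None
```

I hooked the loose bracket into the empty grey post, pressed it down past the catches and released it. I handed the job in at about 13 s; the hand-in gives no verdict.

- **Strip height:** the wrist depth camera put the strip about 5.5 mm below mid setting. The hooks then went in without contact.
- **Press:** the force readings between moves showed a rise of about 5 N at the rollers, then a downward pull as it snapped through. The last readings showed a firm stop at about 12 N, well under the 60 N limit.
- **Last check after release:**

| Measure | Reading |
|---|---|
| Height of the bracket's origin | about 69.6 mm, matching the 69.6 mm expected from the slot bottoms |
| Offset from the post's centre line | about 0.1 mm |
| Ledge droop | about 0.025 rad (limit 0.08) |
| Lugs | below the rollers |

- **Not read directly:** I never read the seat pin itself; that it is pressed in comes only from the bracket's height. A first quick slope fit gave 0.054 rad, but it included stray points, and two cleaner fits agreed on about 0.025.
- **Other things on the bench:** those in view in the last top picture had not moved. The arm hid the screw dish and part of the screwdriver, but the arm never went close to either.

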